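Take the long blast nozzle out of its transit rack

TASK

Slide the keeper bar of the off-white transit rack open by its knob, lift the long nozzle with the tapered tip straight up out of its well and set it down gently, upright, in the empty compartment of the black tray. Then slide the keeper fully shut again so that the two short nozzles stay locked in the rack. Leave those two and the small nozzle tips in the tray where they are.

Things in the scene. Friction and masses are not known exactly. Their poses are not given: they have to be found in the camera images.
- rack: Off-white plastic transit rack, fixed: block 124 mm (its x) by 260 mm (its y, -95 to +165 mm), 112 mm high. Origin on the bench under the middle of three wells, which stand at its y = -60, 0, +60 mm, x = 0. Two small clips over the keeper's far edge, x = 49 to 62, y = -39 to -21 and +21 to +39 mm, reach 121 mm high.
- well_1 (a point): Floor centre of the middle well, 10 mm above the bench; axes as the rack's. Every well is a round 38 mm bore up to 67 mm height; above it, up to the top at 112 mm, a finger pocket 94 mm long along x, 38 mm wide along y, 45 mm deep. Fingers fit only vertically, one on each x side of the nozzle (29 mm free each), closing along x. 22 mm walls stand between the pockets.
- keeper (a joint): Dark steel comb bar 5 mm thick, 112 to 117 mm high, on the far (+x) half of the rack. Slides along the rack's +y: 0 = shut, 0.030 = fully open (m); stops at both ends, stays put, about 2 N friction; starts 0 to 6 mm open. Shut, 22 mm wide teeth reach over the nozzle shoulders (to x = +13 mm) and block the far finger pockets; open, the teeth lie over the walls and all is free.
- knob (a point): Bright knurled upright knob of the keeper, 18 mm in diameter, 117 to 143 mm above the bench; the point is on its axis at 130 mm. It stands at the rack's x = +43 mm, y = +118 mm (shut) to +148 mm (open): push it towards the rack's +y to open, -y to shut. Nothing stands on the bar between the knob and the nearest well.
- long_nozzle_mid (a point): The long nozzle to be taken: aluminium, 128 mm tall, 0.18 to 0.35 kg; point on its axis half-way up, 64 mm above its flat foot, z towards the tip. Body 36 mm in diameter up to a shoulder 100 mm above the foot, then a taper 28 mm tall, 22 to 15 mm wide. Stands in any of the three wells, 1 mm play, foot 10 mm, shoulder 110 mm, tip 138 mm above the bench.
- long_nozzle: The same long nozzle; origin at the centre of its foot.
- stub_nozzle_a_mid (a point): A short nozzle, standing in another well: same 36 mm body and shoulder as the long one, but only a flat stub 8 mm tall and 22 mm wide on top; 108 mm tall, the point is half-way up.
- stub_nozzle_b_mid (a point): The second short nozzle, like the first, in the remaining well.
- tray: Loose black compartment tray, 284 mm (its x) by 124 mm (its y), outer walls 42 mm high, floor 4 mm thick; origin on the bench under its centre. Three cross walls 28 mm high at its x = -71, 0 and +71 mm part it into four compartments, each 68 mm by 118 mm inside.
- empty_cell (a point): Centre of the floor of the tray's empty compartment (at the tray's x = -35.5 mm), 4 mm above the bench; axes as the tray's. Each of the other three compartments holds one small nozzle tip.
- tip_a_mid (a point): Small upright nozzle tip, 27 mm wide, 44 mm tall, in the tray's compartment nearest the robot; the point is half-way up.
- tip_b_mid (a point): The same kind of tip, in the third compartment from the robot; half-way up.
- tip_c_mid (a point): The same kind of tip, in the farthest compartment; half-way up.
Things that resemble listed ones, but are neither listed nor needed, are in the scene too. Leave any red look-alike of the long_nozzle alone. What is shaped like the part that bears tip_c_mid but purple is not meant.

How it is judged:
On the way, in this order (a step that is already met when the one before it is completed fails the run):
1. the keeper is slid open (at least 24 of its 30 mm) (value of joint keeper above 0.024 m), for 0.2 s.
2. the long nozzle is lifted clear of the rack, upright (its foot over 117 mm above the bench) (height (world z) of long_nozzle_mid above 0.181 m and angle between long_nozzle_mid's own z axis and vertical below 0.2 rad), for 0.1 s.
3. the long nozzle stands upright on the floor of the empty compartment, let go (x of long_nozzle_mid in the frame of empty_cell between -0.022 and 0.022 m and y of long_nozzle_mid in the frame of empty_cell between -0.047 and 0.047 m and z of long_nozzle_mid in the frame of empty_cell between 0.06 and 0.068 m and angle between long_nozzle_mid's own z axis and vertical below 0.06 rad and contact force between long_nozzle and the fingers below 0.1 N), for 0.2 s.
At the end, for the whole second after the job is handed in: The long nozzle stands upright (within 3 degrees) on the floor of the tray's empty compartment, between its walls, at rest and let go; the keeper is within 4 mm of fully shut; both short nozzles still stand in their wells; the three small tips still stand (all of step 3 and value of joint keeper below 0.004 m and velocity of joint keeper between -0.01 and 0.01 m/s and linear speed of long_nozzle below 0.02 m/s and height (world z) of each of stub_nozzle_a_mid, stub_nozzle_b_mid below 0.072 m and angle between each of tip_a_mid, tip_b_mid, tip_c_mid's own z axis and vertical below 0.3 rad); the robot touches nothing.
It fails at once if the long nozzle is tipped by more than 20 degrees (angle between long_nozzle_mid's own z axis and vertical above 0.35 rad).
It fails at once if the long nozzle is dropped or slammed into the tray (faster than 0.3 m/s in the last 20 mm) (horizontal distance between long_nozzle_mid and empty_cell below 0.09 m and height (world z) of long_nozzle_mid below 0.088 m and linear speed of long_nozzle above 0.3 m/s).
It fails at once if a short nozzle is pulled up by more than 20 mm (height (world z) of any of stub_nozzle_a_mid, stub_nozzle_b_mid above 0.084 m).
It fails at once if a small tip in the tray is knocked over (angle between any of tip_a_mid, tip_b_mid, tip_c_mid's own z axis and vertical above 0.5 rad).
It fails at once if the tray or a small tip in it is shoved by more than 30 mm (distance of any of tray, tip_a_mid, tip_b_mid, tip_c_mid from where it was at the start of the episode above 0.03 m).
It also fails if it takes over 61 s, if anything falls off the work surface, if the arm or the gripper's body presses on something with over 40 N, if the wrist force passes 120 N, or if a joint passes its speed limit or range.

ROBOT

A 6-joint arm with a two-finger parallel gripper is mounted at the origin on a cart in front of the work surface, level with it; the furniture and walls round the work are solid. World frame = base frame: x ahead of the robot, y to its left, z up, the work surface at z = 0. Lengths are in m, angles in rad, forces in N, time in s.
With the tool pointing down it reaches from about 0.375 to 0.925 m from the base axis. Payload 5.7 kg.
Tool frame: the origin (TCP) lies midway between the tips of the shut fingers; the grasp point (between the pads) lies 19 mm behind it; z points along the fingers, x is the direction in which the jaws open and shut, and the axes are right-handed (so a half turn about z gives the same grasp; the last joint's range is limited). The gripper opens to 88 mm and grips with 3 to 60 N. Pads are 20 mm wide; open, the fingers measure 115 mm over their backs; the gripper's body (75 mm by 178 mm) begins 61 mm behind the grasp point.
Start: joints at [-1.252, 0.359, 1.51, -0, 1.272, -0.115], TCP at [0.252, -0.544, 0.223] pointing down, gripper open.
Joint ranges: [-2.97, 2.97], [-1.01, 2.36], [0.21, 2.38], [-0.96, 4.11], [0.2, 2.71], [-2.98, 2.98]. Speed limits (rad/s): [2.39, 2.39, 3.14, 3.14, 3.14, 3.14].

INTERFACE

Orientations are given as a unit quaternion [x, y, z, w].
In Python, from bench import move_ptp, servo_line, goto_joints, move_gripper, sleep, inverse_kinematics, capture, PlanningError, close_job, spot_in, silhouettes, current_clock, current_joint_pos, current_qvel, current_joint_torque, current_position, current_orientation, current_force, current_torque, current_finger_gap gives the robot as it stands. Calls block until the motion is done:
- move_ptp(position, orientation): joint-space move of the TCP to a pose.
- servo_line(position, orientation=None, rate=0.15, contact_N=None): straight line of the TCP; orientation=None keeps the orientation; rate is the mean speed in m/s. With contact_N (N) it stops when the force on the tool has changed by that much, and returns True; else False.
- goto_joints(angles): joint-space move.
- move_gripper(opening): finger opening in m; the grip force is fixed at half the most; returns when the fingers have stopped.
- sleep(seconds).
- inverse_kinematics(position, orientation): joint angles nearest the present ones, or None.
- capture(name): name is "scene" or "top" or "wrist"; returns a dict with "image" (420x560x3 uint8, blue, green, red), "range_z" (420x560 float32, m along the optical axis (not along the pixel's ray), 0 where there is no reading), "intrinsics" (3x3 intrinsics, pixels), "R" (3x3) and "t" (3): a world point X has camera coordinates R X + t. Camera axes: x right, y down, z forward; pixel columns grow to the right and rows downward; lengths in m; the calibration is good to about 2 mm. A picture is of the moment at which its call begins.
A pose or a line that the arm cannot do raises PlanningError and nothing moves.
- close_job(): hands the job in, once; it reports no verdict.
Trained networks look in the newest picture that a camera, given by its name, has taken for a name from the list of things; names that differ only in an ending like _2 or _b are one class to them, and where a whole thing is asked for, a point or a joint stands for the part that bears it (a point fixed in the world has none). Each returns a list of dicts, best first, with "conf" (0 to 1); they miss things now and then, are a little off and sometimes report something else, mostly with a low value. They report only what shows in the picture. A call takes as long as a camera call. They do not tell look-alikes from the thing itself.
- spot_in(camera, query): "xy" ([column, row] in pixels, amid what is visible of it).
- silhouettes(camera, query): "region" (420x560 bool, what is visible of it) and "xy" ([column, row] in pixels, amid what is visible of it).
Readings, each from a call of its own:
- current_clock(): time.
- current_joint_pos(): joint angles.
- current_qvel(): joint speeds.
- current_joint_torque(): joint torques, N m.
- current_position(): TCP position.
- current_orientation(): TCP orientation.
- current_force(): force on the tool from outside, world axes, zero at the start.
- current_torque(): the same for the moment, N m.
- current_finger_gap(): finger opening in m.
Only numpy, scipy, OpenCV 4.12 (cv2) and the standard library are available. Lean on these libraries where they do the work, as an engineer would, in place of code of your own. Each camera call takes 0.05 s, during which the arm holds its last target. There are 200 camera calls.

## Working session

There is one attempt and no reset: what is moved stays moved. The work goes in short steps, each a Python script; the robot and the scene stay as the last script left them, time stands still between calls to the robot, and variables do not carry over. Pictures are saved under pics/ and viewed, about 8 in all and at most 12, crops included, and the job is handed in when it is done.

```bash
mkdir -p pics
cat > h.py <<'E'
import numpy as np, cv2
from bench import *
def world(c,px,z=None):
    K,R,t=c["intrinsics"],c["R"],c["t"]
    px=np.atleast_2d(px).astype(float)
    r=np.c_[px,np.ones(len(px))]@np.linalg.inv(K).T@R   # world ray dirs
    o=-R.T@t
    return o+r*((z-o[2])/r[:,2])[:,None]
def cloud(c):
    K,R,t=c["intrinsics"],c["R"],c["t"]; d=c["range_z"]
    v,u=np.indices(d.shape)
    p=np.stack([(u-K[0,2])/K[0,0]*d,(v-K[1,2])/K[1,1]*d,d],-1)
    return (p-t)@R
E
python3 - <<'E'
from h import *
ims=[]
for n in("scene","top"):
    c=capture(n); np.savez(f"{n}.npz",**c); P=cloud(c); cv2.imwrite(f"pics/{n}.png",c["image"])
    print(n, "cam at",-c["R"].T@c["t"])
    for q in["rack","knob","long_nozzle","stub_nozzle_a_mid","tray","empty_cell","tip_a_mid"]:
        for s in spot_in(n,q)[:5]:
            x,y=map(int,s["xy"]); print(q,round(s["conf"],2),x,y,P[y,x].round(3),c["range_z"][y,x].round(3))
print(current_clock())
E
```

```text
scene cam at [-0.30607695  0.61011399  0.71293416]
rack 0.68 319 202 [ 0.528 -0.036  0.109] 1.211
rack 0.51 196 283 [0.534 0.271 0.007] 1.126
knob 0.74 317 174 [ 0.632 -0.106  0.115] 1.317
long_nozzle 0.63 275 230 [0.531 0.079 0.073] 1.179
long_nozzle 0.47 328 184 [ 0.572 -0.094  0.118] 1.266
stub_nozzle_a_mid 0.4 365 173 [ 0.569 -0.204  0.118] 1.314
tray 0.61 195 283 [0.532 0.274 0.009] 1.122
empty_cell 0.78 200 285 [0.526 0.266 0.005] 1.123
empty_cell 0.19 317 177 [ 0.618 -0.096  0.116] 1.301
tip_a_mid 0.62 219 304 [0.417 0.276 0.037] 1.023
top cam at [0.40923373 0.04483635 1.36586909]
rack 0.96 354 223 [ 0.572 -0.112  0.113] 1.259
knob 0.96 354 198 [ 0.631 -0.114  0.114] 1.267
long_nozzle 0.57 361 273 [ 0.456 -0.124  0.104] 1.25
long_nozzle 0.5 276 241 [0.533 0.07  0.127] 1.243
long_nozzle 0.37 194 247 [0.535 0.281 0.006] 1.368
stub_nozzle_a_mid 0.77 397 229 [ 0.556 -0.211  0.11 ] 1.258
stub_nozzle_a_mid 0.15 192 244 [0.543 0.286 0.004] 1.371
tray 0.62 192 246 [0.536 0.283 0.023] 1.352
empty_cell 0.6 192 243 [0.545 0.286 0.006] 1.37
tip_a_mid 0.56 191 291 [0.425 0.28  0.051] 1.307
0.8
```

View pics/scene.png

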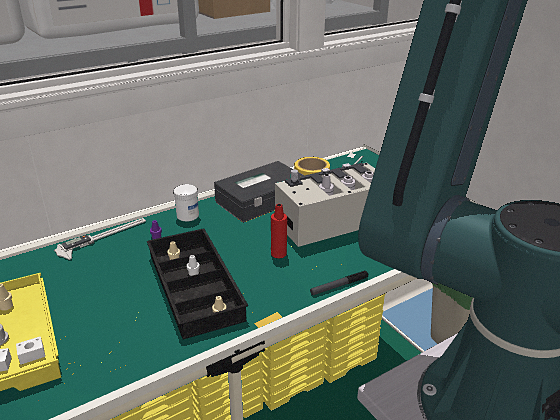

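View pics/top.png

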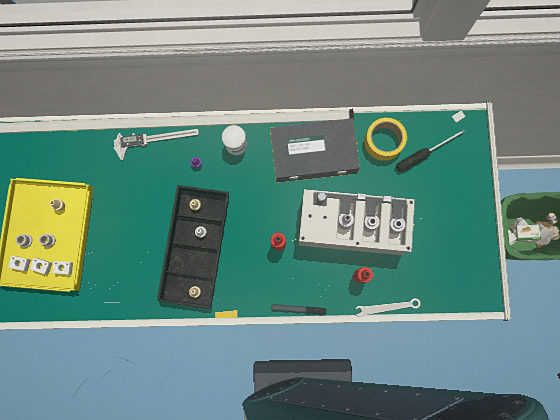

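Run:
```python
from h import *
c=dict(np.load("top.npz")); P=cloud(c); ok=c["range_z"]>0
def rect(lo,hi,xr,yr):
    m=ok&(P[...,2]>lo)&(P[...,2]<hi)&(P[...,0]>xr[0])&(P[...,0]<xr[1])&(P[...,1]>yr[0])&(P[...,1]<yr[1])
    n,l,s,_=cv2.connectedComponentsWithStats(m.astype(np.uint8)); k=1+s[1:,4].argmax()
    p=P[l==k]; print(cv2.minAreaRect((p[:,:2]*1000).astype(np.float32)), np.median(p[:,2]))
rect(.105,.116,(.42,.72),(-.3,.05))
rect(.1,.15,(.42,.72),(-.3,.05))
rect(.034,.06,(.35,.75),(.15,.4))
for n,b in(("top",(180,290,290,425)),("scene",(130,210,265,385))):
    im=dict(np.load(n+".npz"))["image"][b[0]:b[1],b[2]:b[3]]
    cv2.imwrite(f"pics/crop_{n}.png",cv2.resize(im,None,fx=5,fy=5,interpolation=cv2.INTER_CUBIC))
c0=cv2.imread("pics/crop_top.png");c1=cv2.imread("pics/crop_scene.png")
w=max(c0.shape[1],c1.shape[1]);f=lambda i:cv2.resize(i,(500,int(500*i.shape[0]/i.shape[1])))
v=np.vstack([f(c0),f(c1)]);cv2.imwrite("pics/crops.png",cv2.resize(v,None,fx=590/v.shape[0],fy=590/v.shape[0]) if v.shape[0]>590 else v)
# heights on the nozzles/knob
for u,vv in((320,198),(346,218),(372,223),(398,225)):
    w=P[vv-8:vv+9,u-8:u+9].reshape(-1,3); h=w[w[:,2]>.1172]; print(u,vv,len(h),h.mean(0).round(4) if len(h) else 0,w[:,2].max().round(3))
```

```text
((579.8743896484375, -118.13381958007812), (260.035400390625, 125.0586929321289), 83.19525146484375) 0.11135232035723694
((579.7222290039062, -118.11505126953125), (260.2392883300781, 124.99571228027344), 83.08667755126953) 0.11198604145935881
((536.3367309570312, 277.396240234375), (134.31304931640625, 291.54925537109375), 80.49942016601562) 0.040881217847897944
320 198 110 [ 0.6313 -0.0339  0.1303] 0.148
346 218 69 [ 0.5845 -0.0918  0.1303] 0.142
372 223 36 [ 0.5761 -0.1529  0.1192] 0.123
398 225 39 [ 0.5611 -0.1985  0.183 ] 1.366
```

View pics/crops.png

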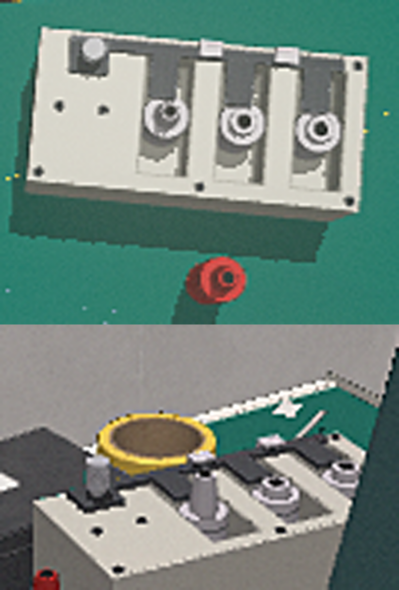

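```bash
cat >> h.py <<'E'
from scipy.spatial.transform import Rotation as Ro
TH=np.deg2rad(83.14-90); RO=np.array([.5756,-.1529])
def rw(x,y,z): 
    c,s=np.cos(TH),np.sin(TH); return [RO[0]+c*x-s*y,RO[1]+s*x+c*y,z]
def quat(th,flip=0):
    a=th+flip*np.pi; x=np.array([np.cos(a),np.sin(a),0]); z=np.array([0,0,-1.]); return Ro.from_matrix(np.c_[x,np.cross(z,x),z]).as_quat().tolist()
E
python3 - <<'E'
from h import *
for f in(0,1):
    print(f,inverse_kinematics(rw(0,60e-3,.3),quat(TH,f)),inverse_kinematics([.501,.283,.3],quat(TH,f)))
print(current_orientation())
c=dict(np.load("top.npz"));P=cloud(c)
for lo,hi in((.037,.048),(.039,.046)):
    m=(P[...,2]>lo)&(P[...,2]<hi)&(P[...,0]>.37)&(P[...,0]<.72)&(P[...,1]>.19)&(P[...,1]<.37)
    n,l,s,_=cv2.connectedComponentsWithStats(m.astype(np.uint8));p=P[l==1+s[1:,4].argmax()]
    print(cv2.minAreaRect((p[:,:2]*1000).astype(np.float32)))
q=[inverse_kinematics(rw(0,60e-3,.3),quat(TH,f)) for f in(0,1)]; d=[abs(np.array(a)-current_joint_pos()).max() if a is not None else 9 for a in q]; f=int(np.argmin(d)); print("flip",f)
move_gripper(0.0)
servo_line([*current_position()[:2],.33],rate=.25)
move_ptp(rw(0.02,.09,.33),quat(TH,f))
c=capture("wrist"); np.savez("w1.npz",**c); cv2.imwrite("pics/w1.png",c["image"]); P=cloud(c)
m=(P[...,2]>.105)&(P[...,2]<.116)&(c["range_z"]>0)
print(cv2.minAreaRect((P[m][:,:2]*1000).astype(np.float32)),current_clock(),current_position())
for s in spot_in("wrist","knob")[:2]+spot_in("wrist","long_nozzle")[:2]: x,y=map(int,s["xy"]); print(s["conf"],x,y,P[y,x].round(4))
E
```

```text
0 [-2.75808978e-01  2.85972538e-01  1.42441225e+00 -4.44089210e-16
  1.43120786e+00 -1.56079392e-01] [ 3.94158269e-01  2.63329877e-01  1.45614152e+00 -4.44089210e-16
  1.42212125e+00  5.13887856e-01]
1 None [ 3.94158269e-01  2.63329877e-01  1.45614152e+00 -4.44089210e-16
  1.42212125e+00 -2.62770480e+00]
[ 8.42710613e-01 -5.38366811e-01 -8.76006553e-06 -1.54130037e-05]
((536.1038208007812, 277.26727294921875), (133.9817352294922, 291.1322021484375), 80.49942016601562)
((544.262451171875, 339.138916015625), (8.356810569763184, 195.23800659179688), 80.7295150756836)
flip 0
((681.7774047851562, -131.46812438964844), (465.8215637207031, 477.3404541015625), 89.96529388427734) 4.9083 [ 0.60611256 -0.06703081  0.32997609]
0.98 296 196 [ 0.6259 -0.0841  0.1151]
0.94 259 206 [ 0.579  -0.0871  0.1317]
0.94 211 82 [0.5439 0.0607 0.1198]
```

View pics/w1.png

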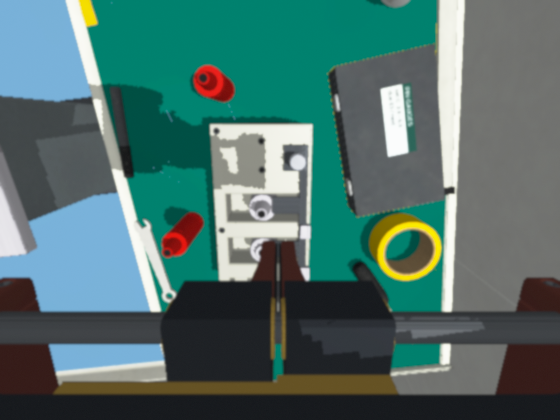

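Run:
```python
from h import *
c=dict(np.load("w1.npz"));P=cloud(c);c_,s_=np.cos(TH),np.sin(TH)
loc=lambda p:((p[...,:2]-RO)@np.array([[c_,-s_],[s_,c_]]))
for b,lo,hi,n in(((290,145,305,180),.136,.15,"knob"),((245,190,280,225),.133,.143,"tip")):
    w=P[b[1]:b[3],b[0]:b[2]].reshape(-1,3);w=w[(w[:,2]>lo)&(w[:,2]<hi)];print(n,len(w),loc(w).mean(0).round(4),(loc(w).min(0)+loc(w).max(0)).round(4)/2,w[:,2].mean())
m=(P[...,2]>.106)&(P[...,2]<.116);m[230:]=0;m[:,:200]=0;m[:120]=0;m[:,315:]=0
l=loc(P[m]);print("rack edges x",np.percentile(l[:,0],[.5,99.5]),"ymax",np.percentile(l[:,1],99.5))
x,y=.043,.097
servo_line(rw(x,y,.2),rate=.2); print(servo_line(rw(x,y,.125),rate=.08,contact_N=8),current_position()[2])
print(servo_line(rw(x,.125,.125),rate=.04,contact_N=12),loc(np.array(current_position())),current_force())
```

```text
knob 199 [0.0406 0.1215] [0.04055 0.1212 ] 0.14277280203136888
tip 129 [-0.0019  0.0594] [-0.0019  0.059 ] 0.13753767219139168
rack edges x [-0.06336731  0.05926903] ymax 0.1623824192287196
False 0.12552074377369318
False [0.04255661 0.12545365] [0.14187266 0.21381235 0.16573621]
```

```bash
sed -i 's/^TH=.*/&\nRO=RO+np.array([np.cos(TH)*-.0015+np.sin(TH)*.001,np.sin(TH)*-.0015-np.cos(TH)*.001])/' h.py
python3 - <<'E'
from h import *
c_,s_=np.cos(TH),np.sin(TH);loc=lambda p:((np.array(p)[...,:2]-RO)@np.array([[c_,-s_],[s_,c_]]))
print(servo_line(rw(.0435,.138,.125),rate=.03,contact_N=10),loc(current_position()),current_force())
c=capture("wrist");cv2.imwrite("pics/w2.png",c["image"])
p=loc(current_position()); servo_line(rw(p[0],p[1]-.01,.125),rate=.1)
servo_line(rw(.0,.06,.22),rate=.2); move_gripper(.052); c=capture("wrist");np.savez("w3.npz",**c);P=cloud(c);l=loc(P)
m=(P[...,2]>.137)&(P[...,2]<.147)&(l[...,1]>.1)&(l[...,1]<.17)&(abs(l[...,0]-.043)<.02);print("knob",m.sum(),l[m].mean(0))
m=(P[...,2]>.135)&(P[...,2]<.141)&(abs(l[...,1]-.06)<.02)&(abs(l[...,0])<.02);print("tip",m.sum(),l[m].mean(0) if m.any() else 0)
print(current_finger_gap(),current_clock());i=np.hstack([cv2.imread("pics/w2.png"),c["image"]]);cv2.imwrite("pics/w23.png",cv2.resize(i,(800,300)))
E
```

```text
True [0.04398921 0.12705122] [ 0.88936316 -1.86868527  2.63386252]
knob 494 [0.04189875 0.14702152]
tip 246 [-0.00056463  0.05983618]
0.05206564801142119 10.025
```

View pics/w23.png

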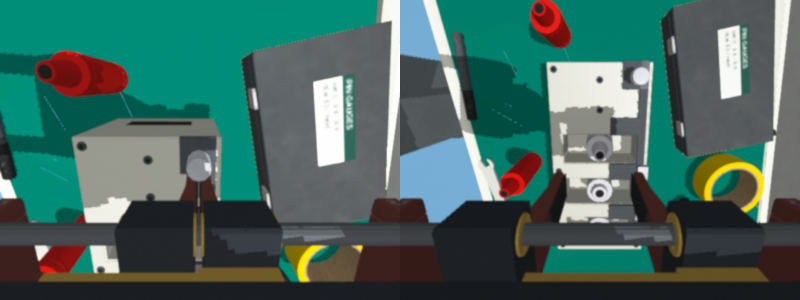

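The keeper is open (knob at local y = 147 mm). The far pocket is clear and the long nozzle stands at well +60. Next I descend and grasp it.

Run:
```python
from h import *
r=servo_line(rw(0,.06,.13),rate=.12,contact_N=6); r2=r or servo_line(rw(0,.06,.075),rate=.06,contact_N=6)
print(r,r2,current_position(),current_force())
if not r2:
    move_gripper(.02); print(current_finger_gap(),current_force())
    print(servo_line(rw(0,.06,.095),rate=.05),current_force(),current_finger_gap())
    c=capture("wrist");cv2.imwrite("pics/w4.png",c["image"]);print(current_clock())
```

```text
False False [ 0.58152836 -0.09424237  0.07534388] [ 0.26030762 -0.05659042 -0.03758449]
0.034697747336373354 [0.05035091 0.20861944 1.82820566]
False [-0.92158038 -0.29067228 -2.87463169] 0.0345837692702334
13.0083
```

Run:
```python
from h import *
servo_line(rw(0,.06,.24),rate=.12); print(current_force(),current_finger_gap())
q=quat(TH)
servo_line([.501,.283-.09,.24],q,rate=.2)
c=capture("wrist");np.savez("w5.npz",**c);cv2.imwrite("pics/w5.png",c["image"]);P=cloud(c)
t=capture("top");np.savez("t5.npz",**t);cv2.imwrite("pics/t5.png",t["image"])
for n,C in(("wrist",c),("top",t)):
  PP=cloud(C)
  for qn in("empty_cell","tip_a_mid"):
    for s in spot_in(n,qn)[:4]: x,y=map(int,s["xy"]);print(n,qn,round(s["conf"],2),x,y,PP[y,x].round(3))
m=(P[...,2]>.037)&(P[...,2]<.046)&(P[...,0]>.37)&(P[...,0]<.72)&(P[...,1]>.18)&(P[...,1]<.38)
print(m.sum(),cv2.minAreaRect((P[m][:,:2]*1000).astype(np.float32)),current_clock())
```

```text
[-0.5886944  -0.32932918 -2.15689249] 0.03449318279747362
wrist empty_cell 0.69 297 104 [0.534 0.285 0.018]
wrist tip_a_mid 0.8 204 125 [0.426 0.274 0.048]
top empty_cell 0.64 182 276 [0.463 0.31  0.009]
top empty_cell 0.35 346 197 [ 0.633 -0.095  0.119]
5330 ((533.6627807617188, 275.77783203125), (133.37149047851562, 291.5364990234375), 80.54064178466797) 16.3083
```

View pics/w5.png

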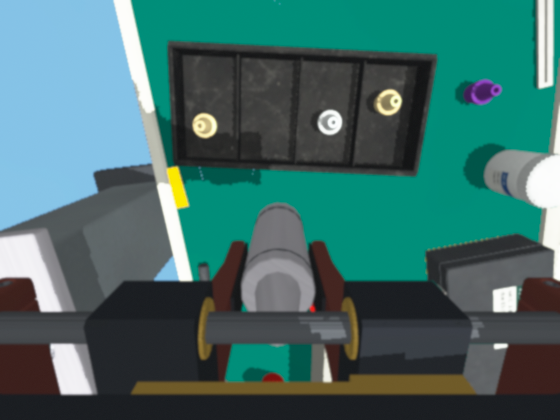

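Run:
```python
from h import *
c=dict(np.load("w5.npz"));print(world(c,[[239,108],[298,108]],.028).mean(0), world(c,[[269,107]],.004))
X,Y=.5005,.2825; q=quat(TH)
servo_line([X,Y,.24],q,rate=.15)
servo_line([X,Y,.12],q,rate=.1)
print(servo_line([X,Y,.078],q,rate=.04),current_force())
print(servo_line([X,Y,.066],q,rate=.015,contact_N=2.5),current_position(),current_force(),current_clock())
```

```text
[0.50009283 0.28446579 0.028     ] [[0.50029799 0.28662    0.004     ]]
False [-0.44260252  0.85340403 -3.10368556]
True [0.50069693 0.28249751 0.06925333] [ 0.8598882  -0.19991863  3.57243752] 20.2
```

Contact came at TCP z = 0.0693, the height predicted for the tray floor. Next I release, rise and check.

Run:
```python
from h import *
X,Y=.5007,.2825; q=quat(TH)
move_gripper(.056); sleep(.3); servo_line([X,Y,.10],q,rate=.05); servo_line([X,Y,.24],q,rate=.15)
t=capture("wrist");sleep(.1)
servo_line(rw(.043,.14,.25),q,rate=.25)
move_gripper(0.0)
servo_line(rw(.043,.178,.22),q,rate=.2)
t=capture("top");s=capture("scene");P=cloud(t)
m=(P[...,2]>.124)&(P[...,2]<.14)&(abs(P[...,0]-X)<.04)&(abs(P[...,1]-Y)<.04);print(m.sum(),P[m].mean(0))
cv2.imwrite("pics/v.png",np.hstack([t["image"][150:330,120:440],s["image"][140:320,120:440]]))
print(current_clock())
```

```text
41 [0.5009074  0.28246694 0.13071037]
25.975
```

View pics/v.png

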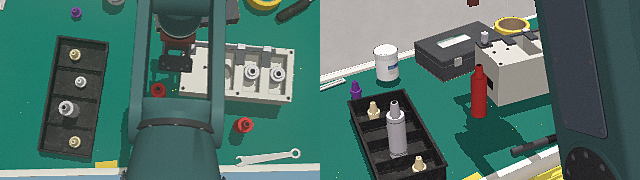

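Run:
```python
from h import *
c_,s_=np.cos(TH),np.sin(TH);loc=lambda p:((np.array(p)[...,:2]-RO)@np.array([[c_,-s_],[s_,c_]]))
r=servo_line(rw(.043,.18,.125),rate=.1,contact_N=8);print(r,current_position()[2])
if not r:
    print(servo_line(rw(.043,.128,.125),rate=.03,contact_N=10),loc(current_position()),current_force())
    p=loc(current_position());servo_line(rw(.043,p[1]+.015,.125),rate=.1);servo_line(rw(.043,p[1]+.015,.22),rate=.2)
    servo_line(rw(.0,.06,.3),rate=.25);c=capture("wrist");P=cloud(c);l=loc(P);cv2.imwrite("pics/w6.png",c["image"])
    m=(P[...,2]>.137)&(P[...,2]<.147)&(l[...,1]>.09)&(l[...,1]<.17)&(abs(l[...,0]-.043)<.02);print("knob",m.sum(),l[m].mean(0))
print(current_clock())
```

```text
False 0.12571310448270429
True [0.04295777 0.13710776] [1.24534163 1.76766419 2.40219705]
knob 256 [0.0420128  0.11741693]
30.0333
```

View pics/w6.png

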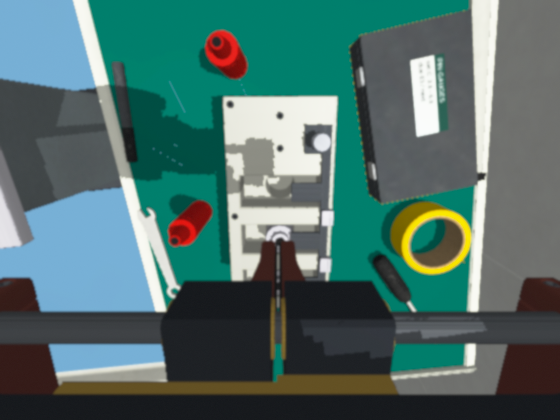

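The knob travelled from 147.0 to 117.4 mm and came up against its stop, so the keeper is shut and the robot is clear of everything.

```bash
python3 -c "
from h import *
sleep(.3); print(current_force()); close_job()"
```

```text
[-0.54391705 -0.68128144 -1.10341545]
the job is handed in; nothing more can be done
```

The long nozzle now stands upright in the tray's empty compartment and the keeper is shut again. I handed the job in at about 30 s of the 61 s allowed; no verdict is reported.

- **Keeper open:** I pushed the knob along the rack's +y with closed fingers until it met its stop. The wrist camera put it at y = 147 mm, against 148 mm for fully open.
- **Long nozzle:** I gripped it in the +60 mm well with a 34.7 mm finger gap, against the 36 mm body. I lifted it straight up and lowered it slowly into the compartment. Floor contact came at TCP z = 69.3 mm, as predicted. After release, the top camera put it within 1 mm of the compartment centre I aimed for.
- **Keeper shut:** I pushed the knob back to its stop and measured it at y = 117.4 mm, against 118 mm for fully shut. That is 29.6 mm of travel.
- **Other parts:** In the pictures after release, both short nozzles stand in their wells and all three tips stand in the tray. After shutting, I did not photograph the tray again. The last wrist view shows the middle short nozzle, but the gripper hides the other one.
- **Disagreements:**
  - The cameras differed by about 2 mm on the rack's position, and I split the difference.
  - Depth measured the tray about 8–10 mm larger than stated.
  - A direct reading of the compartment in the wrist picture was 2–4 mm off my target in y. That is well inside the 47 mm tolerance.

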